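Wedge the springy filling deck firm

ROBOT

A 6-joint arm with a two-finger parallel gripper is mounted at the origin on a cart in front of the work surface, level with it; the furniture and walls round the work are solid. World frame = base frame: x ahead of the robot, y to its left, z up, the work surface at z = 0. Lengths are in m, angles in rad, forces in N, time in s.
With the tool pointing down it reaches from about 0.3 to 0.875 m from the base axis. Payload 6.4 kg.
Tool frame: the origin (TCP) lies on the centre line of the jaws, within the pads' length; the fingertips stand 25 mm ahead of it and the grasp point (between the pads) lies 6 mm ahead of it (ctrl.tips_ahead is the z of the fingertips in the tool frame, in m); z points along the fingers, x is the direction in which the jaws open and shut, and the axes are right-handed (so a half turn about z gives the same grasp; the last joint's range is limited). The gripper opens to 85 mm and grips with 20 to 120 N. Pads are 22 mm wide; open, the fingers measure 114 mm over their backs; the gripper's body (76 mm by 85 mm) begins 54 mm behind the grasp point. The pads swing forward as they close: fully open they stand 13 mm farther back than shut.
Start: joints at [0.894, 0.181, 1.607, -0, 1.354, -0.206], TCP at [0.261, 0.512, 0.256] pointing down, gripper open.
Joint ranges: [-2.99, 2.99], [-0.89, 2.07], [0.3, 2.58], [-1.14, 4.28], [0, 2.63], [-3.12, 3.12]. Speed limits (rad/s): [2.57, 2.57, 3.01, 3.14, 3.14, 3.14].

INTERFACE

Orientations are given as a unit quaternion [w, x, y, z].
In Python, from bench import ctrl gives the robot as it stands.
- The arm moves only by the shell command python3 -m pendant 'ROWS'. ROWS is JSON, a list that holds one entry, the list of rows, each a list of 7 numbers: the shift along the tool's x, y, z in m, then the turn, a rotation vector about the tool's x, y, z in rad, then the closure, from -1 (fully open) to 1 (shut). A call has 1 to 10 rows; each row shifts and turns the commanded pose from where the row before left it, along the tool's axes as they then stand; what a row does not reach is not made up. A row lasts 1/10 s, in which the tool goes at most 50 mm and 8.59 degrees, less where a joint would pass 70% of its speed; a pose out of reach is approached as far as the arm can. A call with a gripper value outside its range is refused whole. The fingers move at their own pace and stop on an object; the grip force is fixed at half the most. Time passes only in rows, so rows that do not move let the fingers close. It gives the time, the measured TCP pose, the force and the opening at its end, in the units of the state.
- ctrl.get_obs(): the state, without advancing time (a new reading comes with each control period).
- ctrl.camera(name): name is "scene" or "top" or "wrist"; returns (picture, depth): 480x640x3 uint8, red, green, blue; 480x640 float32, m along the optical axis (not along the pixel's ray), 0 where there is no reading.
- ctrl.calibration(name): a dict with "fov_y" (degrees; the focal length in pixels is half the picture's height over the tangent of half this angle, whatever the lens; pixels are square), "cx", "cy" (the principal point, pixels), "D" ([k1, k2, p1, p2, k3] as OpenCV has them; the pictures are not rectified), "camera_from_world" (4x4, takes a point from world to camera coordinates). Camera axes: x right, y down, z forward; pixel columns grow to the right and rows downward; lengths in m; the calibration is good to about 2 mm. A picture is of the moment at which its call begins: read the wrist's pose just before it. calibration takes no time and is no camera call; for the wrist camera it gives the pose at the moment of the call.
- ctrl.hand_in(): hands the job in, once; it reports no verdict.
The state is a dict: "time_s": time; "q": joint angles; "dq": joint speeds; "joint_efforts": joint torques, N m; "eef_pos": TCP position; "eef_rot": TCP orientation; "wrist_force": force on the tool from outside, world axes, zero at the start; "torque": the same for the moment, N m; "opening": opening from 0.0 (shut) to 1.0 (fully open).
Only numpy, scipy, OpenCV 4.12 (cv2) and the standard library are available. Lean on these libraries where they do the work, as an engineer would, in place of code of your own. Each camera call takes 0.05 s, during which the arm holds its last target.

TASK

The wooden filling deck bounces because its front edge hangs free. Take the orange wedge by its grip block, slide it thin end first and square to the deck under the middle of the deck's front rail, and push it straight in along the table until it jams tight (a steady push of about 15 N, never over 20 N), then let go so that it stays jammed. Feel for the jam: do not ram it further, do not lean on the deck or its stand, and leave the jars on the deck and the bottles near it undisturbed.

Things in the scene. Friction and masses are not known exactly. Their poses are not given: they have to be found in the camera images.
- wedge: Loose orange plastic wedge, 132 mm long, 36 mm wide, about 0.12 kg. Origin on its underside below the grip block's centre; +x points to the thin end (nose), 115 mm ahead; z up. The ramp rises from 6 mm high at the nose to 21 mm at x = +15 mm (0.15 mm per mm). Behind it is a heel 36 mm wide, 21 mm high, x from -17 to +15 mm. The slope is shallow: once jammed it holds itself by friction.
- wedge_grip (a point): Middle of the wedge's grip block, 40 mm above the wedge's origin. The block stands on the heel: 28 mm long (along the wedge's x), 26 mm wide (y), from 21 to 56 mm above the table, with black grip lines on its two sides.
- wedge_nose (a point): Middle of the wedge's thin end, at table height, 115 mm along the wedge's +x.
- stand: Stand of the deck, fixed to the table. Origin on the table straight below the middle of the deck's front rail; +x points inward under the deck (the way the wedge must go), y along the rail, z up. Steel base plate and riser stand behind, from x = +140 to +220 mm; between the rail and them the table is free.
- deck: Springy wooden deck, 200 x 200 mm, 9 mm thick, top 40 mm over the table, carried at the rear by the riser. Origin: middle of its front edge, on top; +x inward. Once the wedge touches, the front edge yields upward about 0.05 mm per N; the push needed is roughly 1.2 to 1.9 times the upward load on the rail and grows by some 2 to 4 N per mm of travel.
- deck_rail (a point): Middle of the deck's front edge, on top, 40 mm over the table (same point as the deck's origin). Below it hangs a round steel rail, 12 mm thick, 140 mm long, with a black thumbscrew 52 mm either side of the middle, standing 11 mm forward. The rail was set by hand, its height is not measured: its underside is 9.5 to 17.5 mm over the table, so the nose goes 23 to 78 mm past it before the ramp touches.
- resin_jar: Small amber jar with a cream lid, 54 mm across, 32 mm high, standing loose on the deck; origin at the centre of its underside. Leave alone.
- attar_pot: Tiny bottle with black cap, 33 mm across, 34 mm high, standing loose on the deck; origin at the centre of its underside. Leave alone.
- black_flask: Black glass flask, 66 x 85 x 97 mm high, loose on the table to the left of the deck; origin at the centre of its underside. Leave alone.
- vial: Glass vial with white cap, 47 mm across, 85 mm high, loose on the table to the right of the deck; origin at the centre of its underside. Leave alone.

How it is judged:
On the way, in this order (a step that is already met when the one before it is completed fails the run):
1. the wedge's thin end is under the middle of the rail, square to it (x of wedge_nose in the frame of stand above 0.005 m and y of wedge_nose in the frame of stand between -0.025 and 0.025 m and angle between the x axis of wedge and the x axis of stand, either way round below 0.15 rad), for 0.1 s.
2. the wedge is jammed: it bears up on the rail with more than 5 N (all of step 1 and contact force between wedge and deck above 5 N), for 0.2 s.
At the end, for the whole second after the job is handed in: The wedge lies flat on the table at rest, its thin end at least 5 mm past the rail and within 25 mm of the rail's middle, within 0.15 rad of square to the rail, and it is jammed by itself: it bears up on the rail with more than 5 N (all of step 2 and angle between wedge's own z axis and vertical below 0.06 rad and height (world z) of wedge below 0.004 m and linear speed of wedge below 0.01 m/s); the robot touches nothing.
It fails at once if the wedge is rammed in so hard that it bears on the deck with more than 18 N (contact force between wedge and deck above 18 N).
It fails at once if the robot leans on the deck or its stand with more than 6 N (contact force between any of the fingers, the arm and stand above 6 N).
It fails at once if a jar on the deck is shifted by over 30 mm or tipped (distance of any of resin_jar, attar_pot from where it was at the start of the episode above 0.03 m or angle between any of resin_jar, attar_pot's own z axis and vertical above 0.25 rad).
It fails at once if the flask or the vial is shifted by over 30 mm or tipped (distance of any of black_flask, vial from where it was at the start of the episode above 0.03 m or angle between any of black_flask, vial's own z axis and vertical above 0.25 rad).
It also fails if it takes over 48 s, if anything falls off the work surface, if the arm or the gripper's body presses on something with over 40 N, if the wrist force passes 120 N, or if a joint passes its speed limit or range.

## Working session

There is one attempt and no reset: what is moved stays moved. The work goes in short steps, Python scripts to look and compute and a shell command to move; the robot and the scene stay as the last step left them, time stands still between calls to the robot, and variables do not carry over. Pictures are saved under pics/ and viewed, and the job is handed in when it is done.

```bash
ls; mkdir -p pics; cat > h.py <<'E'
from bench import ctrl
import numpy as np, cv2
from scipy.spatial.transform import Rotation as R
def snap(name,fn):
    cal=ctrl.calibration(name); im,d=ctrl.camera(name)
    cv2.imwrite('pics/'+fn+'.png',im[:,:,::-1]); np.savez('pics/'+fn+'.npz',im=im,d=d,T=cal['camera_from_world'],fov=cal['fov_y'],cx=cal['cx'],cy=cal['cy'],D=cal['D'])
    return im,d,cal
def load(fn): return np.load('pics/'+fn+'.npz')
def ray(c,u,v):
    f=240/np.tan(np.radians(float(c['fov'])/2)); K=np.array([[f,0,float(c['cx'])],[0,f,float(c['cy'])],[0,0,1]])
    p=cv2.undistortPoints(np.array([[[u,v]]],float),K,np.array(c['D'],float))[0,0]
    T=np.linalg.inv(c['T']); return T[:3,3],T[:3,:3]@np.array([p[0],p[1],1])
def atz(c,u,v,z):
    o,r=ray(c,u,v); return o+r*(z-o[2])/r[2]
def atd(c,u,v):
    o,r=ray(c,u,v); return o+r*float(c['d'][int(v),int(u)])
def crop(fn,x,y,w,h,s):
    im=cv2.imread('pics/'+fn+'.png')[y:y+h,x:x+w]; cv2.imwrite('pics/'+fn+'_c%d_%d.png'%(x,y),cv2.resize(im,None,fx=s,fy=s,interpolation=cv2.INTER_CUBIC))
E
python3 - <<'E'
from h import *
for n in('scene','top','wrist'): snap(n,n+'0')
o=ctrl.get_obs();print(o['time_s'],o['eef_pos'],o['eef_rot'],o['wrist_force'],o['opening'],ctrl.tips_ahead)
E
```

```text
pics
0.15 [0.26056765 0.51214699 0.25559003] [ 2.23081955e-04  8.52530997e-01  5.22676230e-01 -6.38648305e-04] [ 0.50488257 -0.33287242 -0.07477722] 0.9992559281392432 0.025
```

View pics/scene0.png

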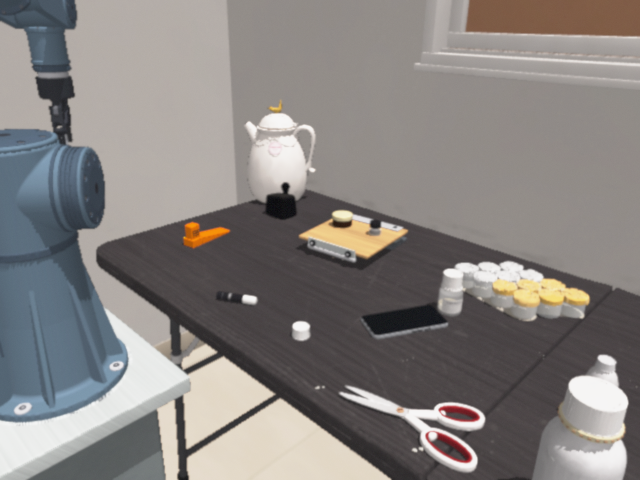

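View pics/top0.png

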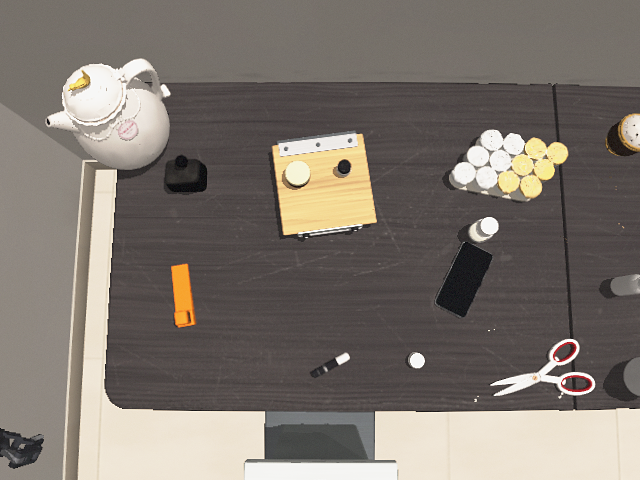

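View pics/wrist0.png

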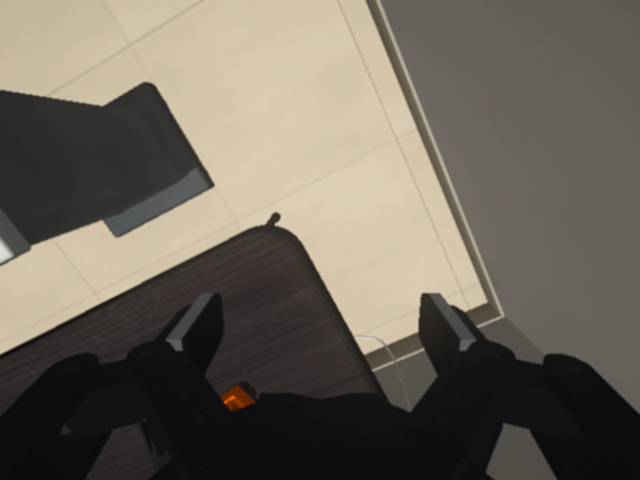

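The top view shows the deck (rail at about 330,233), the wedge (grip at 182,318, nose at 180,266), the flask and the jars. I'll enlarge it to read the pixels.

```bash
python3 - <<'E'
from h import *
crop('top0',150,250,70,90,8);crop('top0',260,120,130,125,6);crop('scene0',170,200,250,80,3)
E
```

```text
(no output)
```

View pics/top0_c150_250.png

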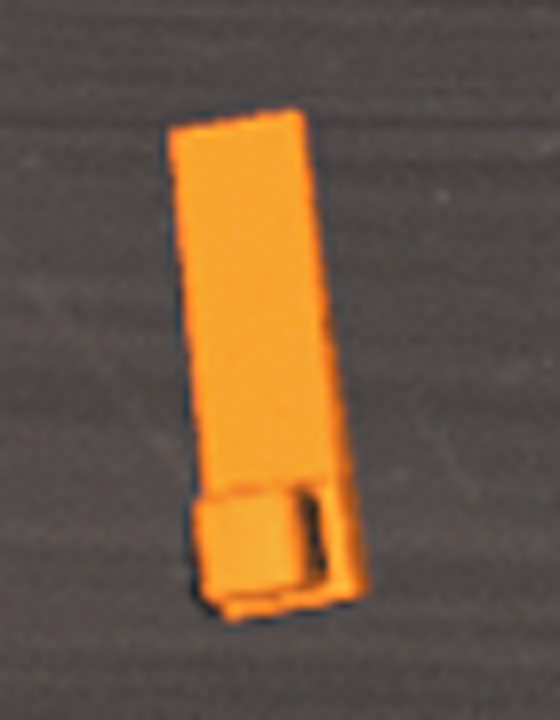

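View pics/top0_c260_120.png

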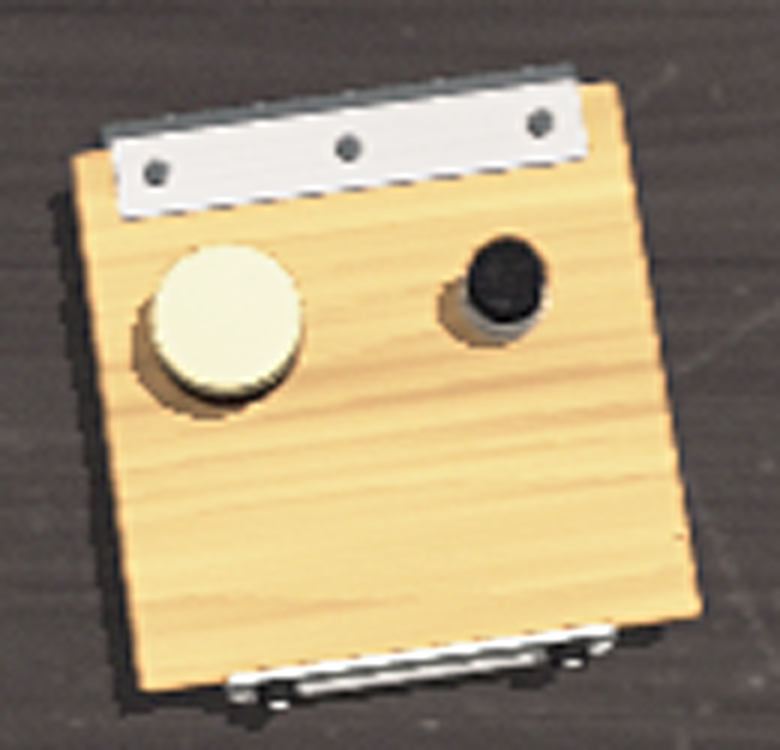

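View pics/scene0_c170_200.png

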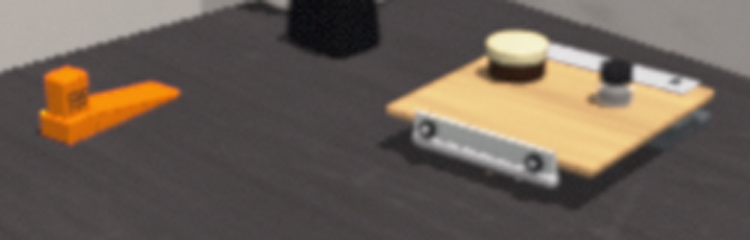

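```bash
python3 - <<'E'
from h import *
c=load('top0')
def P(x0,y0,s,p,z): return atz(c,x0+(p[0]+.5)/s-.5,y0+(p[1]+.5)/s-.5,z)
for n,p,z in [('noseL',(170,128),.006),('noseR',(303,111),.006),('gFL',(193,502),.056),('gFR',(290,489),.056),('gRR',(300,588),.056),('gRL',(209,600),.056),('heelR',(364,598),.021),('heelL',(230,620),.021)]:
    print(n,P(150,250,8,p,z).round(4))
D=[P(260,120,6,p,.04) for p in[(72,157),(614,82),(702,612),(140,691)]]
for d in D: print('deck',d.round(4))
m=(D[2]+D[3])/2; b=(D[0]+D[1])/2
v1=(b-m)[:2]; v2=(D[3]-D[2])[:2]
print('mid',m,np.linalg.norm(v1),np.linalg.norm(v2),np.degrees(np.arctan2(v1[1],v1[0])),np.degrees(np.arctan2(v2[1],v2[0]))-90)
for n,p in[('table',(200,240)),('deck',(330,190)),('grip',(180,318)),('flask',(185,165))]:
    print(n,atd(c,*p).round(4))
o=ctrl.get_obs();T=R.from_quat(np.roll(o['eef_rot'],-1)).as_matrix();print(T.round(3))
E
```

```text
noseL [0.5575 0.3263 0.006 ]
noseR [0.5623 0.2901 0.006 ]
gFL [0.4565 0.3025 0.056 ]
gFR [0.46   0.2775 0.056 ]
gRR [0.4349 0.2741 0.056 ]
gRL [0.4317 0.2974 0.056 ]
heelR [0.4322 0.2655 0.021 ]
heelL [0.4262 0.3008 0.021 ]
deck [0.8159 0.1088 0.04  ]
deck [ 0.8448 -0.0877  0.04  ]
deck [ 0.649  -0.1165  0.04  ]
deck [0.6203 0.0816 0.04  ]
mid [ 0.63464388 -0.01748356  0.04      ] 0.19772679004281904 0.20014919921440347 8.14939411503464 8.255548351124148
table [0.6143 0.2655 0.0018]
deck [ 0.7173 -0.0179  0.0405]
grip [0.445  0.2882 0.0592]
flask [0.7605 0.2853 0.0816]
[[ 0.454  0.891 -0.001]
 [ 0.891 -0.454 -0.001]
 [-0.001 -0.    -1.   ]]
```

Found so far: rail middle at (0.635, -0.017) with inward yaw 8.2°, and wedge origin near (0.446, 0.288) with yaw about 9.5°. Next I'll work out the approach in tool axes.

```bash
cat >> h.py <<'E'
def go(p,yaw_x):
    "tool-frame shift (current axes) to p; tool x world yaw deg wanted"
    o=ctrl.get_obs();T=R.from_quat(np.roll(o['eef_rot'],-1)).as_matrix()
    x=np.array([np.cos(np.radians(yaw_x)),np.sin(np.radians(yaw_x)),0]);z=np.array([0,0,-1.]);T2=np.c_[x,np.cross(z,x),z]
    rv=R.from_matrix(T.T@T2).as_rotvec()
    print('t',round(o['time_s'],2),'pos',o['eef_pos'].round(4),'shift',(T.T@(np.array(p)-o['eef_pos'])).round(4),'turn',rv.round(4),'shift after turn',(T2.T@(np.array(p)-o['eef_pos'])).round(4),'F',np.round(o['wrist_force'],2),'q',np.round(o['q'],2))
E
python3 - <<'E'
from h import *
go([.446,.288,.13],99.5)
E
```

```text
t 0.15 pos [0.2606 0.5121 0.2556] shift [-0.1155  0.267   0.1257] turn [-0.0007  0.0012 -0.6366] shift after turn [-0.2517  0.1459  0.1256] F [ 0.5  -0.33 -0.07] q [ 0.89  0.18  1.61  0.    1.35 -0.21]
```

```bash
python3 -m pendant '[[[-0.0115,0.0267,0.0125,0,0,0,-1],[-0.0115,0.0267,0.0125,0,0,0,-1],[-0.0115,0.0267,0.0125,0,0,0,-1],[-0.0115,0.0267,0.0125,0,0,0,-1],[-0.0115,0.0267,0.0125,0,0,0,-1],[-0.0115,0.0267,0.0125,0,0,0,-1],[-0.0115,0.0267,0.0125,0,0,0,-1],[-0.0115,0.0267,0.0125,0,0,0,-1],[-0.0115,0.0267,0.0125,0,0,0,-1],[-0.0115,0.0267,0.0125,0,0,0,-1]]]'
python3 -m pendant '[[[0,0,0,0,0,-0.127,-1],[0,0,0,0,0,-0.127,-1],[0,0,0,0,0,-0.127,-1],[0,0,0,0,0,-0.127,-1],[0,0,0,0,0,-0.127,-1],[0,0,0,0,0,0,-1],[0,0,0,0,0,0,-1]]]'
python3 - <<'E'
from h import *
snap('wrist','w1');go([.446,.288,.13],99.5)
E
```

```text
time_s: 1.15
eef_pos: [0.4471, 0.2878, 0.1306]
eef_rot: [-0.0, 0.853, 0.523, -0.0]
wrist_force: [0.2, 0.5, 0.3]
opening: 1.002
time_s: 1.85
eef_pos: [0.4465, 0.2888, 0.1311]
eef_rot: [-0.0, 0.648, 0.762, -0.0]
wrist_force: [1.5, -0.1, 0.4]
opening: 1.001
t 1.9 pos [0.4465 0.2888 0.1311] shift [-0.0007 -0.0006  0.0011] turn [-0.0003  0.0001 -0.0046] shift after turn [-0.0007 -0.0006  0.0011] F [ 0.67 -0.35  0.05] q [ 0.35  0.24  1.82  0.    1.09 -1.38]
```

View pics/w1.png

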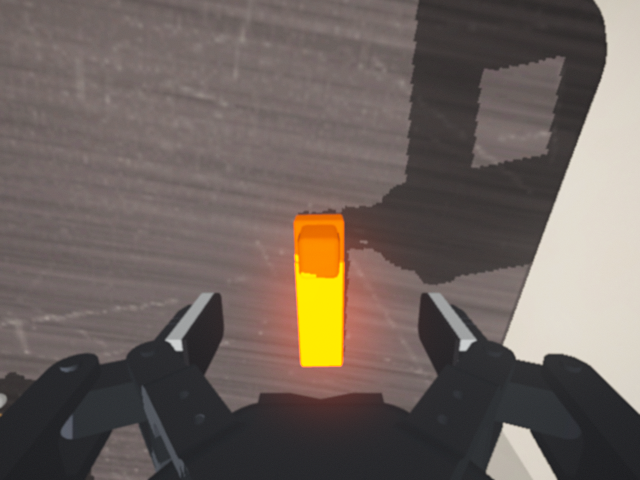

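The wrist view shows the wedge almost centred between the fingers: heel rear at (294..344, 214), nose end at (301..343, 366). I'll measure it.

```bash
python3 - <<'E'
from h import *
c=load('w1');crop('w1',280,200,80,180,4)
a=[atz(c,301,366,.006),atz(c,343,366,.006)];b=[atz(c,294,215.5,.021),atz(c,344.5,214.5,.021)]
for p in a+b: print(p.round(4))
n=(a[0]+a[1])/2;h=(b[0]+b[1])/2;v=n-h
print(n,h,np.hypot(*v[:2]),np.degrees(np.arctan2(v[1],v[0])), 'origin',n-115/132*v)
E
```

```text
[0.5628 0.2909 0.006 ]
[0.557  0.3267 0.006 ]
[0.4288 0.2675 0.021 ]
[0.4225 0.3024 0.021 ]
[0.55989566 0.3088039  0.006     ] [0.42566257 0.28496079 0.021     ] 0.13633420650579997 10.072093756968188 origin [0.44295016 0.2880315  0.01906818]
```

View pics/w1_c280_200.png

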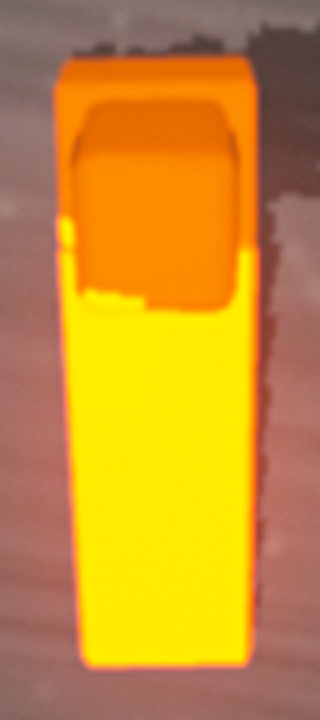

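```bash
python3 -m pendant '[[[-0.0006,0,0.02,0,0,0,-1],[0,0,0.02,0,0,0,-1],[0,0,0.02,0,0,0,-1],[0,0,0.014,0,0,0,-1],[0,0,0.007,0,0,0,-1],[0,0,0,0,0,0,-1]]]'
python3 -m pendant '[[[0,0,0,0,0,0,1],[0,0,0,0,0,0,1],[0,0,0,0,0,0,1],[0,0,0,0,0,0,1],[0,0,0,0,0,0,1],[0,0,0,0,0,0,1],[0,0,0,0,0,0,1],[0,0,0,0,0,0,1]]]'
python3 - <<'E'
from h import *
snap('wrist','w2');go([.4915,-.038,.05],98.2)
E
```

```text
time_s: 2.5
eef_pos: [0.4461, 0.2881, 0.0494]
eef_rot: [-0.0, 0.647, 0.762, -0.001]
wrist_force: [-0.3, 1.0, 0.1]
opening: 1.0
time_s: 3.3
eef_pos: [0.4472, 0.2885, 0.051]
eef_rot: [0.0, 0.647, 0.763, 0.0]
wrist_force: [-0.7, -0.4, 6.6]
opening: 0.293
t 3.35 pos [0.4472 0.2884 0.051 ] shift [-0.3293 -0.0096  0.0009] turn [ 0.0011 -0.0002  0.021 ] shift after turn [-0.3294 -0.0027  0.001 ] F [-1.21 -0.27  5.31] q [ 0.35  0.37  1.84 -0.    0.93 -1.39]
```

View pics/w2.png

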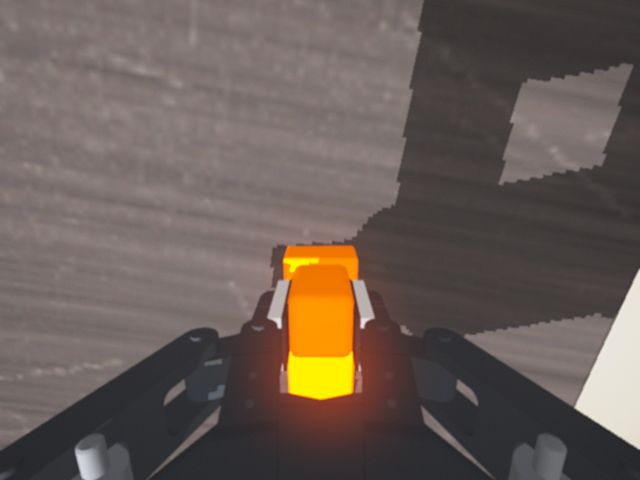

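Grasped (opening about 25 mm). Next: lift 20 mm, carry to 30 mm in front of the rail, turn square.

```bash
python3 -m pendant '[[[0,0,-0.01,0,0,0,1],[0,0,-0.01,0,0,0,1],[0,0,-0.005,0,0,0.0105,1],[0,0,0,0,0,0.0105,1],[-0.02,-0.0003,0,0,0,0,1],[-0.035,-0.0003,0,0,0,0,1],[-0.035,-0.0003,0,0,0,0,1],[-0.035,-0.0003,0,0,0,0,1],[-0.035,-0.0003,0,0,0,0,1],[-0.035,-0.0003,0,0,0,0,1]]]'
python3 -m pendant '[[[-0.035,-0.0003,0,0,0,0,1],[-0.035,-0.0003,0,0,0,0,1],[-0.035,-0.0003,0,0,0,0,1],[-0.02,0,0,0,0,0,1],[-0.008,0,0,0,0,0,1],[0,0,0,0,0,0,1],[0,0,0,0,0,0,1]]]'
python3 - <<'E'
from h import *
snap('top','t3');snap('wrist','w3');go([.4915,-.038,.05],98.2);crop('t3',260,170,130,130,6)
E
```

```text
time_s: 4.35
eef_pos: [0.4726, 0.0937, 0.0752]
eef_rot: [-0.0, 0.655, 0.756, -0.0]
wrist_force: [0.6, -0.3, -1.5]
opening: 0.298
time_s: 5.05
eef_pos: [0.4904, -0.0359, 0.075]
eef_rot: [-0.0, 0.655, 0.756, -0.0]
wrist_force: [-0.7, 0.1, -2.4]
opening: 0.295
t 5.15 pos [ 0.4904 -0.0355  0.0751] shift [-0.0026  0.0007  0.0251] turn [-0.0006 -0.0005  0.0014] shift after turn [-0.0026  0.0007  0.0251] F [-0.03 -0.11 -1.57] q [-0.31  0.25  1.94  0.    0.95 -2.03]
```

View pics/t3_c260_170.png

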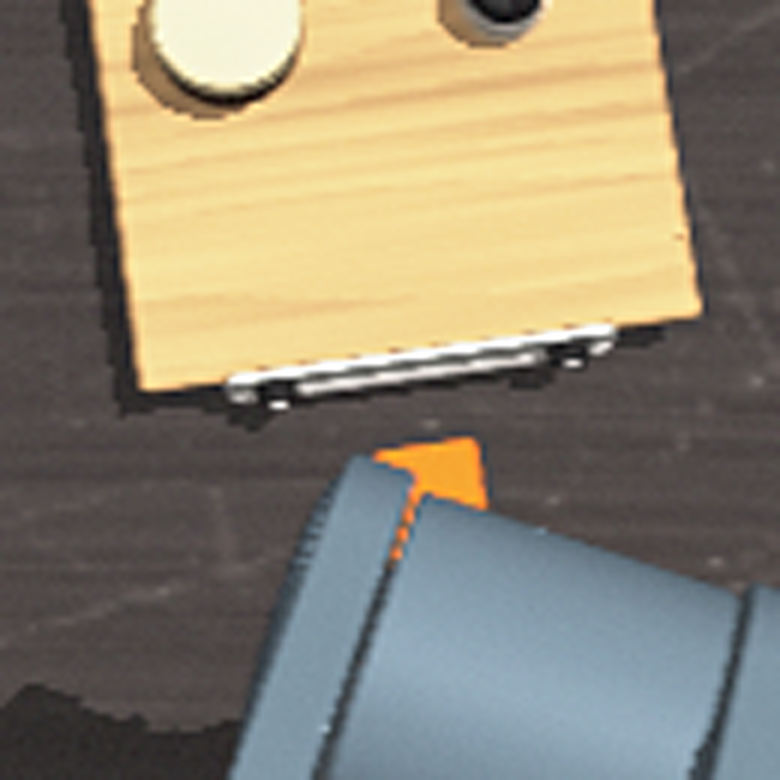

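View pics/w3.png

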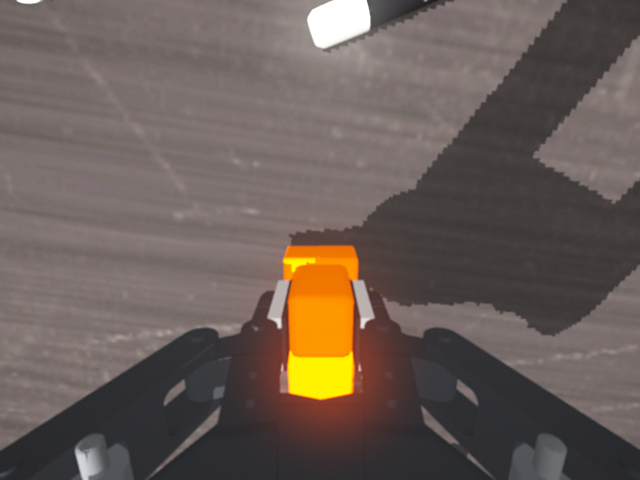

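```bash
python3 - <<'E'
from h import *
c=load('t3')
def P(p,z): return atz(c,260+(p[0]+.5)/6-.5,170+(p[1]+.5)/6-.5,z)
a,b=P((376,456),.031),P((478,437),.031);m=(a+b)/2
print(a,b,m)
u=np.array([np.cos(np.radians(8.2)),np.sin(np.radians(8.2))]);r=np.array([.6346,-.0175])
d=m[:2]-r;print('stand x,y',d@u,d@[-u[1],u[0]],np.hypot(*(a-b)[:2]))
for p in[(278,390),(575,345)]: print('screw',P(p,.025))
E
python3 -m pendant '[[[-0.002,0,0.01,0,0,0,1],[0,0,0.01,0,0,0,1],[0,0,0.003,0,0,0,1],[0,0,0.001,0,0,0,1],[0,0,0,0,0,0,1]]]'
```

```text
[ 0.59866434 -0.00153621  0.031     ] [ 0.60553427 -0.03759194  0.031     ] [ 0.6020993  -0.01956407  0.031     ]
stand x,y -0.03246281395169714 0.0025925699786761938 0.036704381039338534
screw [0.62314308 0.0333568  0.025     ]
screw [ 0.63968037 -0.07260941  0.025     ]
time_s: 5.65
eef_pos: [0.4905, -0.0383, 0.051]
eef_rot: [-0.001, 0.655, 0.756, -0.0]
wrist_force: [-2.8, 1.3, 3.1]
opening: 0.296
```

```bash
python3 -m pendant '[[[0,0.005,0,0,0,0,1],[0,0.008,0,0,0,0,1],[0,0.008,0,0,0,0,1],[0,0.008,0,0,0,0,1],[0,0.008,0,0,0,0,1],[0,0.006,0,0,0,0,1],[0,0.004,0,0,0,0,1],[0,0.002,0,0,0,0,1],[0,0,0,0,0,0,1]]]'
python3 - <<'E'
from h import *
snap('top','t4');snap('scene','s4')
for i in range(1): go([.4915,-.038,.05],98.2)
crop('t4',260,170,130,130,6);crop('s4',280,200,150,80,5)
E
```

```text
time_s: 6.55
eef_pos: [0.5397, -0.0317, 0.0512]
eef_rot: [-0.0, 0.655, 0.756, -0.0]
wrist_force: [-0.1, -1.0, -2.3]
opening: 0.293
t 6.65 pos [ 0.5394 -0.0317  0.0512] shift [ 0.0006 -0.0483  0.0012] turn [-0.0004 -0.0001  0.0001] shift after turn [ 0.0006 -0.0483  0.0012] F [ 0.69 -0.09 -2.94] q [-0.28  0.38  1.82 -0.    0.93 -1.99]
```

View pics/t4_c260_170.png

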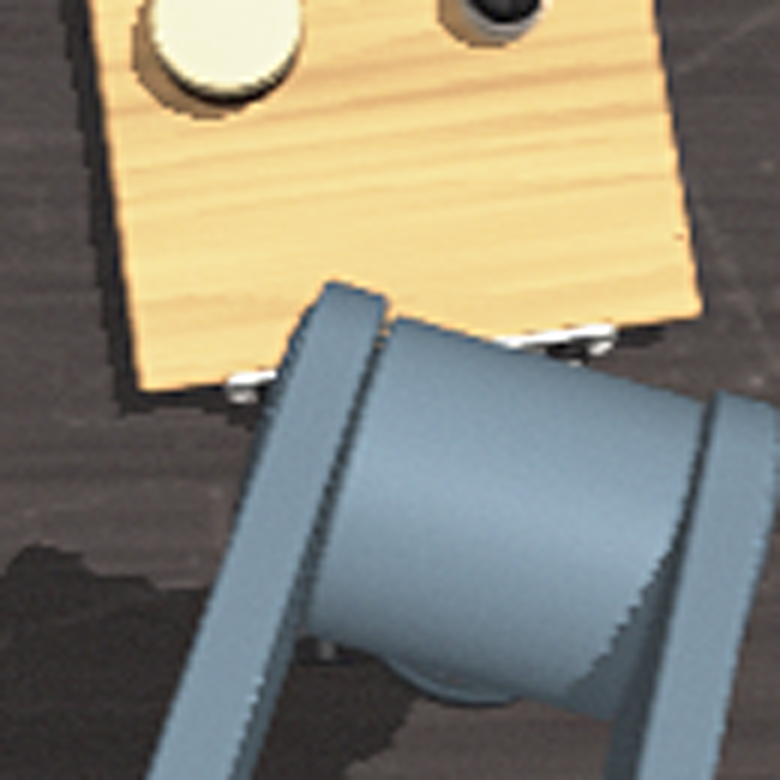

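View pics/s4_c280_200.png

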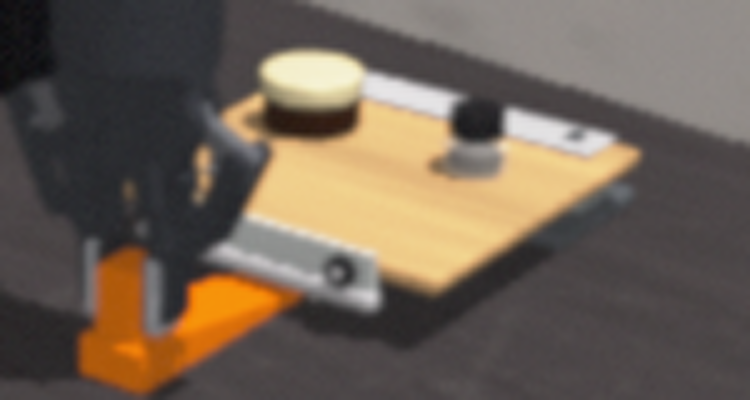

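The nose is under the rail, centred between the thumbscrews, and the jars haven't moved. I'll press it lightly flat, then feel forward in small steps.

```bash
python3 -m pendant '[[[0,0.002,0.0005,0,0,0,1],[0,0.002,0.0005,0,0,0,1],[0,0.001,0,0,0,0,1],[0,0,0,0,0,0,1]]]'; python3 -m pendant '[[[0,0.0015,0,0,0,0,1],[0,0.0015,0,0,0,0,1],[0,0,0,0,0,0,1]]]'
```

```text
time_s: 7.05
eef_pos: [0.5444, -0.0312, 0.051]
eef_rot: [-0.0, 0.655, 0.756, -0.0]
wrist_force: [-4.6, -0.7, 5.7]
opening: 0.294
time_s: 7.35
eef_pos: [0.5474, -0.0308, 0.051]
eef_rot: [-0.0, 0.655, 0.756, -0.0]
wrist_force: [-3.5, -0.3, 5.7]
opening: 0.295
```

```bash
python3 -m pendant '[[[0,0.001,-0.0004,0,0,0,1],[0,0.0015,0,0,0,0,1],[0,0.0015,0,0,0,0,1],[0,0,0,0,0,0,1]]]'; python3 -m pendant '[[[0,0.0015,0,0,0,0,1],[0,0.0015,0,0,0,0,1],[0,0,0,0,0,0,1]]]'
```

```text
time_s: 7.75
eef_pos: [0.5517, -0.0301, 0.051]
eef_rot: [0.0, 0.655, 0.756, -0.0]
wrist_force: [-3.9, 0.1, 5.2]
opening: 0.293
time_s: 8.05
eef_pos: [0.5545, -0.0297, 0.051]
eef_rot: [-0.0, 0.655, 0.756, -0.0]
wrist_force: [-4.0, 0.2, 5.3]
opening: 0.294
```

```bash
python3 -m pendant '[[[0,0.001,-0.0004,0,0,0,1],[0,0.0015,0,0,0,0,1],[0,0.0015,0,0,0,0,1],[0,0,0,0,0,0,1]]]'; python3 -m pendant '[[[0,0.0015,0,0,0,0,1],[0,0.0015,0,0,0,0,1],[0,0,0,0,0,0,1]]]'
```

```text
time_s: 8.45
eef_pos: [0.5588, -0.029, 0.051]
eef_rot: [0.0, 0.655, 0.756, 0.0]
wrist_force: [-0.3, -0.2, -0.7]
opening: 0.298
time_s: 8.75
eef_pos: [0.5618, -0.0286, 0.051]
eef_rot: [0.0, 0.655, 0.756, 0.0]
wrist_force: [1.5, 0.2, -0.1]
opening: 0.296
```

```bash
python3 -m pendant '[[[0,0.0015,0,0,0,0,1],[0,0.0015,0,0,0,0,1],[0,0,0,0,0,0,1]]]'
```

```text
time_s: 9.05
eef_pos: [0.5647, -0.0281, 0.051]
eef_rot: [0.0, 0.655, 0.756, 0.0]
wrist_force: [0.1, -0.5, -2.0]
opening: 0.294
```

```bash
python3 -m pendant '[[[0,0.0015,0,0,0,0,1],[0,0.0015,0,0,0,0,1],[0,0,0,0,0,0,1]]]'
```

```text
time_s: 9.35
eef_pos: [0.5676, -0.0277, 0.051]
eef_rot: [0.0, 0.655, 0.756, 0.0]
wrist_force: [0.4, -0.3, -1.7]
opening: 0.297
```

```bash
python3 -m pendant '[[[0,0.0015,0,0,0,0,1],[0,0.0015,0,0,0,0,1],[0,0,0,0,0,0,1]]]'
```

```text
time_s: 9.65
eef_pos: [0.5705, -0.0273, 0.0511]
eef_rot: [0.0, 0.655, 0.756, 0.0]
wrist_force: [0.8, 0.0, -0.4]
opening: 0.297
```

```bash
python3 -m pendant '[[[0,0.0015,0,0,0,0,1],[0,0.0015,0,0,0,0,1],[0,0,0,0,0,0,1]]]'
```

```text
time_s: 9.95
eef_pos: [0.5725, -0.0269, 0.051]
eef_rot: [-0.001, 0.655, 0.756, -0.001]
wrist_force: [-4.7, -0.6, 3.3]
opening: 0.295
```

Contact has started. From here I take one millimetre at a time.

```bash
python3 -m pendant '[[[0,0.001,0,0,0,0,1],[0,0,0,0,0,0,1],[0,0,0,0,0,0,1]]]'
```

```text
time_s: 10.25
eef_pos: [0.5728, -0.0269, 0.051]
eef_rot: [-0.001, 0.655, 0.756, -0.001]
wrist_force: [-8.4, -2.6, 5.8]
opening: 0.293
```

```bash
python3 - <<'E'
from h import *
snap('scene','s5');crop('s5',280,200,150,80,5);go([.5728,-.0269,.05],98.2)
E
```

```text
t 10.3 pos [ 0.5728 -0.0269  0.051 ] shift [-0.     0.     0.001] turn [-0.0036 -0.0005  0.0003] shift after turn [-0.     0.     0.001] F [-8.68 -1.11  5.6 ] q [-0.25  0.45  1.73 -0.    0.97 -1.97]
```

View pics/s5_c280_200.png

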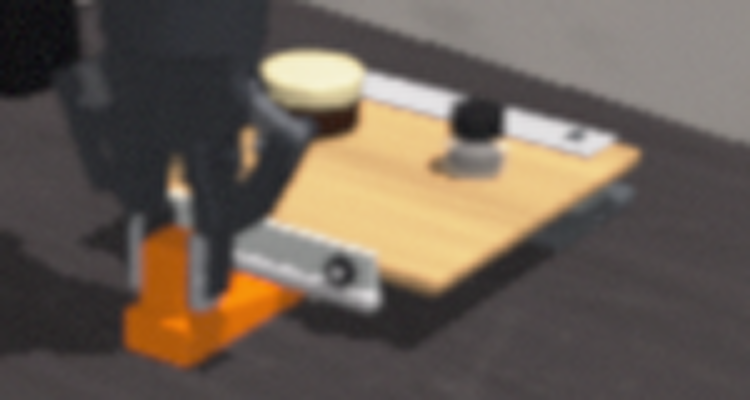

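```bash
python3 -m pendant '[[[0,0.0005,0,0,0,0,1],[0,0,0,0,0,0,1],[0,0,0,0,0,0,1]]]'
```

```text
time_s: 10.6
eef_pos: [0.5729, -0.0269, 0.051]
eef_rot: [-0.002, 0.655, 0.756, -0.001]
wrist_force: [-9.9, -2.3, 7.3]
opening: 0.294
```

```bash
python3 -m pendant '[[[0,0.0005,-0.0004,0,0,0,1],[0,0,0,0,0,0,1],[0,0,0,0,0,0,1]]]'
```

```text
time_s: 10.9
eef_pos: [0.5731, -0.0268, 0.051]
eef_rot: [-0.002, 0.655, 0.756, -0.002]
wrist_force: [-9.3, -3.0, 5.0]
opening: 0.294
```

```bash
python3 -m pendant '[[[0,0.0005,-0.0002,0,0,0,1],[0,0,0,0,0,0,1],[0,0,0,0,0,0,1]]]'
```

```text
time_s: 11.2
eef_pos: [0.5733, -0.0267, 0.0511]
eef_rot: [-0.002, 0.655, 0.756, -0.002]
wrist_force: [-11.2, -2.9, 4.8]
opening: 0.297
```

```bash
python3 -m pendant '[[[0,0.0006,-0.0003,0,0,0,1],[0,0,0,0,0,0,1],[0,0,0,0,0,0,1]]]'
```

```text
time_s: 11.5
eef_pos: [0.5734, -0.0266, 0.0511]
eef_rot: [-0.003, 0.655, 0.756, -0.002]
wrist_force: [-12.1, -2.8, 5.3]
opening: 0.293
```

```bash
python3 -m pendant '[[[0,0.0006,-0.0003,0,0,0,1],[0,0,0,0,0,0,1],[0,0,0,0,0,0,1]]]'
```

```text
time_s: 11.8
eef_pos: [0.5735, -0.0266, 0.0512]
eef_rot: [-0.003, 0.655, 0.756, -0.003]
wrist_force: [-13.8, -3.4, 6.0]
opening: 0.295
```

```bash
python3 -m pendant '[[[0,0,0.0003,-0.007,0,0,1],[0,0,0,0,0,0,1],[0,0,0,0,0,0,1]]]';python3 - <<'E'
from h import *
go([.5735,-.0266,.051],98.2)
print(ctrl.get_obs()['torque'])
E
```

```text
time_s: 12.1
eef_pos: [0.5737, -0.0265, 0.051]
eef_rot: [-0.001, 0.655, 0.756, 0.0]
wrist_force: [-11.9, -3.5, 5.3]
opening: 0.292
t 12.1 pos [ 0.5737 -0.0265  0.051 ] shift [-0.     -0.0002 -0.    ] turn [-0.0004 -0.0013  0.0003] shift after turn [-0.     -0.0002 -0.    ] F [-11.93  -3.54   5.3 ] q [-0.25  0.45  1.73  0.    0.96 -1.97]
[-0.40917453  1.79351972 -0.08027744]
```

Tool is level again. I'll push on to about 15 N.

```bash
python3 -m pendant '[[[0,0.0006,0,-0.001,0,0,1],[0,0,0,0,0,0,1],[0,0,0,0,0,0,1]]]'
```

```text
time_s: 12.4
eef_pos: [0.5739, -0.0265, 0.051]
eef_rot: [-0.001, 0.655, 0.756, 0.0]
wrist_force: [-13.7, -3.5, 5.6]
opening: 0.294
```

```bash
python3 -m pendant '[[[0,0.0006,0,-0.001,0,0,1],[0,0,0,0,0,0,1],[0,0,0,0,0,0,1]]]'
```

```text
time_s: 12.7
eef_pos: [0.5741, -0.0264, 0.051]
eef_rot: [-0.001, 0.655, 0.756, 0.0]
wrist_force: [-14.6, -4.1, 7.8]
opening: 0.296
```

Along the push axis that's 15 N, but about 8 N of downward load on the table takes some of it as friction. I'll relieve the vertical load and see what remains.

```bash
python3 -m pendant '[[[0,0,-0.0005,-0.001,0,0,1],[0,0,0,0,0,0,1],[0,0,0,0,0,0,1]]]'
```

```text
time_s: 13.0
eef_pos: [0.5742, -0.0264, 0.051]
eef_rot: [-0.0, 0.655, 0.756, 0.001]
wrist_force: [-12.1, -3.9, 3.5]
opening: 0.294
```

```bash
python3 -m pendant '[[[0,0,-0.0005,-0.001,0,0,1],[0,0,0,0,0,0,1],[0,0,0,0,0,0,1]]]'
```

```text
time_s: 13.3
eef_pos: [0.5743, -0.0263, 0.051]
eef_rot: [0.0, 0.655, 0.756, 0.001]
wrist_force: [-10.7, -3.7, -1.8]
opening: 0.292
```

```bash
python3 -m pendant '[[[-0.0003,0.0006,0.0001,-0.001,0,0,1],[0,0,0,0,0,0,1],[0,0,0,0,0,0,1]]]'
```

```text
time_s: 13.6
eef_pos: [0.5743, -0.0263, 0.051]
eef_rot: [-0.0, 0.655, 0.756, 0.001]
wrist_force: [-12.1, -4.0, 2.3]
opening: 0.295
```

```bash
python3 -m pendant '[[[-0.0002,0.0006,0,-0.001,0,0,1],[0,0,0,0,0,0,1],[0,0,0,0,0,0,1]]]'
```

```text
time_s: 13.9
eef_pos: [0.5745, -0.0264, 0.051]
eef_rot: [-0.0, 0.655, 0.756, 0.002]
wrist_force: [-14.9, -2.4, 3.8]
opening: 0.296
```

```bash
python3 -m pendant '[[[0,0.0006,0,-0.001,0,0,1],[0,0,0,0,0,0,1],[0,0,0,0,0,0,1]]]'
```

```text
time_s: 14.2
eef_pos: [0.5747, -0.0263, 0.051]
eef_rot: [-0.0, 0.654, 0.756, 0.002]
wrist_force: [-15.7, -3.5, 5.4]
opening: 0.293
```

```bash
python3 -m pendant '[[[-0.0002,0,-0.0006,0,0,0,1],[0,0,0,0,0,0,1],[0,0,0,0,0,0,1]]]'
```

```text
time_s: 14.5
eef_pos: [0.5748, -0.0263, 0.051]
eef_rot: [-0.0, 0.655, 0.756, 0.002]
wrist_force: [-13.5, -3.0, 0.4]
opening: 0.298
```

```bash
python3 -m pendant '[[[0,0.0004,-0.0002,0,0,0,1],[0,0,0,0,0,0,1],[0,0,0,0,0,0,1],[0,0,0,0,0,0,1]]]'; python3 - <<'E'
from h import *
snap('scene','s6');go([.5743,-.0264,.051],98.2)
E
```

```text
time_s: 14.9
eef_pos: [0.575, -0.0262, 0.051]
eef_rot: [-0.0, 0.655, 0.756, 0.002]
wrist_force: [-13.9, -3.3, -0.9]
opening: 0.299
t 14.95 pos [ 0.5751 -0.0262  0.051 ] shift [-0.     -0.0008  0.    ] turn [ 0.002  -0.0029  0.0006] shift after turn [-0.     -0.0008  0.    ] F [-13.64  -3.4   -0.39] q [-0.25  0.45  1.73  0.    0.96 -1.97]
```

```bash
python3 -m pendant '[[[0,0.0005,-0.0001,0,0,0,1],[0,0,0,0,0,0,1],[0,0,0,0,0,0,1]]]'
```

```text
time_s: 15.25
eef_pos: [0.5752, -0.0262, 0.051]
eef_rot: [-0.001, 0.655, 0.756, 0.001]
wrist_force: [-15.1, -3.4, -0.5]
opening: 0.293
```

Steady push of 15.4 N with no vertical load. I'll ease the push off, then open just enough to release.

```bash
python3 -m pendant '[[[0,-0.001,0,0.003,0,0,1],[0,-0.001,0,0.003,0,0,1],[0,0,0,0,0,0,1]]]'
```

```text
time_s: 15.55
eef_pos: [0.5753, -0.0262, 0.0513]
eef_rot: [-0.001, 0.655, 0.756, 0.001]
wrist_force: [-7.5, -1.5, -6.8]
opening: 0.298
```

```bash
python3 -m pendant '[[[0,-0.0005,0.0006,0.002,0,0,1],[0,-0.0005,0.0002,0.001,0,0,1],[0,0,0,0,0,0,1]]]'
```

```text
time_s: 15.85
eef_pos: [0.5752, -0.0262, 0.0512]
eef_rot: [-0.001, 0.655, 0.756, 0.0]
wrist_force: [-6.3, -0.0, -5.2]
opening: 0.293
```

```bash
python3 -m pendant '[[[0,-0.0003,0.0007,0.001,0,0,1],[0,0,0,0,0,0,1],[0,0,0,0,0,0,1]]]'; python3 -m pendant '[[[0,0,0,0,0,0,0.3],[0,0,0,0,0,0,0.2],[0,0,0,0,0,0,0.1],[0,0,0,0,0,0,0.1],[0,0,0,0,0,0,0.1]]]'
```

```text
time_s: 16.15
eef_pos: [0.5751, -0.0263, 0.051]
eef_rot: [-0.001, 0.655, 0.756, 0.0]
wrist_force: [-6.4, 0.1, -1.0]
opening: 0.295
time_s: 16.65
eef_pos: [0.578, -0.027, 0.0525]
eef_rot: [0.002, 0.655, 0.756, 0.002]
wrist_force: [0.2, -0.1, -0.1]
opening: 0.449
```

```bash
python3 - <<'E'
from h import *
snap('scene','s7');snap('wrist','w7');crop('s7',280,200,150,80,5)
E
```

```text
(no output)
```

View pics/s7_c280_200.png

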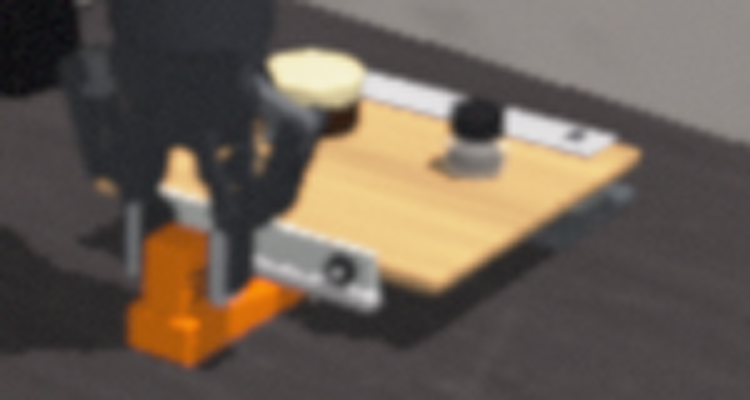

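View pics/w7.png

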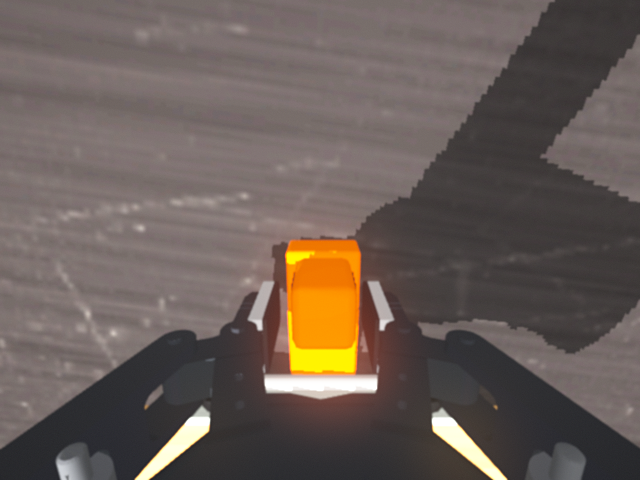

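The wedge stands square and free in the open jaws, and jars and deck are as before. Easing off briefly pulled up on the heel, so I'll regrip lightly and probe whether it's still tight.

```bash
python3 -m pendant '[[[0,-0.0015,-0.0003,0,0,0,0.1],[0,-0.0015,-0.0003,0,0,0,0.1],[0,0,0,0,0,0,0.1],[0,0,0,0,0,0,1],[0,0,0,0,0,0,1],[0,0,0,0,0,0,1],[0,0,0,0,0,0,1]]]'; python3 - <<'E'
from h import *
go([.5751,-.0262,.051],98.2)
E
```

```text
time_s: 17.45
eef_pos: [0.5745, -0.027, 0.0531]
eef_rot: [0.001, 0.655, 0.756, 0.001]
wrist_force: [-3.7, 2.5, 5.2]
opening: 0.293
t 17.45 pos [ 0.5745 -0.027   0.0531] shift [0.0007 0.0007 0.0021] turn [ 0.0036 -0.0004  0.0005] shift after turn [0.0007 0.0007 0.0021] F [-3.69  2.49  5.15] q [-0.25  0.44  1.73  0.    0.96 -1.97]
```

```bash
python3 -m pendant '[[[-0.0003,0.0005,-0.0008,-0.001,0,0,1],[0,0,0,0,0,0,1],[0,0,0,0,0,0,1]]]'
```

```text
time_s: 17.75
eef_pos: [0.5745, -0.0271, 0.0532]
eef_rot: [0.001, 0.655, 0.756, 0.002]
wrist_force: [-2.6, 4.9, 0.5]
opening: 0.295
```

```bash
python3 -m pendant '[[[0,0.0007,0,-0.002,0,0,1],[0,0,0,0,0,0,1],[0,0,0,0,0,0,1]]]'
```

```text
time_s: 18.05
eef_pos: [0.5745, -0.0271, 0.0532]
eef_rot: [0.001, 0.655, 0.756, 0.002]
wrist_force: [-6.2, 4.6, 2.9]
opening: 0.296
```

```bash
python3 -m pendant '[[[0,0.0007,0,-0.002,0,0,1],[0,0,0,0,0,0,1],[0,0,0,0,0,0,1]]]'
```

```text
time_s: 18.35
eef_pos: [0.5745, -0.0271, 0.0532]
eef_rot: [0.001, 0.655, 0.756, 0.002]
wrist_force: [-8.7, 2.9, 6.0]
opening: 0.294
```

No movement at all under 8.7 N, so it's holding. I'll trim the sideways and vertical loads and push to about 14 N.

```bash
python3 -m pendant '[[[0.0006,0.0006,-0.0006,-0.001,0,0,1],[0,0,0,0,0,0,1],[0,0,0,0,0,0,1]]]'
```

```text
time_s: 18.65
eef_pos: [0.5746, -0.0269, 0.0531]
eef_rot: [0.001, 0.655, 0.756, 0.002]
wrist_force: [-8.9, 0.6, 3.2]
opening: 0.299
```

```bash
python3 -m pendant '[[[0.0002,0.0008,-0.0003,-0.001,0,0,1],[0,0,0,0,0,0,1],[0,0,0,0,0,0,1]]]'
```

```text
time_s: 18.95
eef_pos: [0.5746, -0.0269, 0.0532]
eef_rot: [0.001, 0.655, 0.756, 0.002]
wrist_force: [-10.8, -1.2, 2.4]
opening: 0.296
```

```bash
python3 -m pendant '[[[0,0.0007,-0.0004,-0.001,0,0,1],[0,0,0,0,0,0,1],[0,0,0,0,0,0,1]]]'
```

```text
time_s: 19.25
eef_pos: [0.5746, -0.0268, 0.0532]
eef_rot: [0.001, 0.655, 0.756, 0.002]
wrist_force: [-11.8, -2.4, 1.6]
opening: 0.291
```

```bash
python3 -m pendant '[[[0,0.0006,-0.0003,-0.001,0,0,1],[0,0,0,0,0,0,1],[0,0,0,0,0,0,1]]]'
```

```text
time_s: 19.55
eef_pos: [0.5747, -0.0268, 0.0532]
eef_rot: [0.0, 0.655, 0.756, 0.001]
wrist_force: [-13.3, -2.5, 2.1]
opening: 0.294
```

Jam held at 13.5 N without slipping. Easing off and releasing, keeping a slight downward bias.

```bash
python3 -m pendant '[[[0,-0.0008,0.0006,0.002,0,0,1],[0,-0.0008,0.0006,0.002,0,0,1],[0,0,0,0,0,0,1]]]'; python3 -m pendant '[[[0,0,0,0,0,0,0.3],[0,0,0,0,0,0,0.2],[0,0,0,0,0,0,0],[0,0,0,0,0,0,-0.1],[0,0,0,0,0,0,-0.1]]]'
```

```text
time_s: 19.85
eef_pos: [0.5747, -0.0268, 0.0531]
eef_rot: [0.0, 0.655, 0.756, 0.001]
wrist_force: [-11.1, -0.5, 4.8]
opening: 0.292
time_s: 20.35
eef_pos: [0.5779, -0.0266, 0.0543]
eef_rot: [0.003, 0.655, 0.756, 0.004]
wrist_force: [-0.3, 0.4, -0.2]
opening: 0.55
```

```bash
python3 -m pendant '[[[0,-0.001,-0.005,0,0,0,-0.1],[0,-0.001,-0.01,0,0,0,-0.1],[0,-0.001,-0.015,0,0,0,-0.1],[0,0,-0.02,0,0,0,-0.1],[0,0,-0.025,0,0,0,-0.1],[0,-0.02,-0.03,0,0,0,-0.1],[0,-0.035,-0.03,0,0,0,-0.1],[0,-0.04,-0.02,0,0,0,-0.1],[0,-0.04,0,0,0,0,-0.1],[0,-0.04,0,0,0,0,-0.1]]]'
python3 -m pendant '[[[0,-0.02,0,0,0,0,-0.1],[0,0,0,0,0,0,-0.1]]]'
python3 - <<'E'
from h import *
snap('scene','s8');snap('top','t8');crop('s8',280,200,150,80,5);crop('t8',260,120,130,130,6)
E
```

```text
time_s: 21.35
eef_pos: [0.3992, -0.0524, 0.2095]
eef_rot: [0.005, 0.654, 0.756, 0.004]
wrist_force: [0.4, -1.6, 0.4]
opening: 0.55
time_s: 21.55
eef_pos: [0.3786, -0.055, 0.2083]
eef_rot: [0.004, 0.655, 0.755, 0.004]
wrist_force: [-0.1, 0.4, -0.2]
opening: 0.549
```

View pics/s8_c280_200.png

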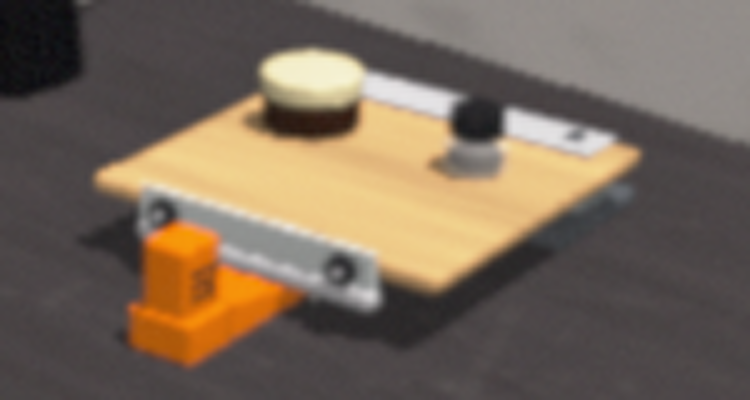

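View pics/t8_c260_120.png

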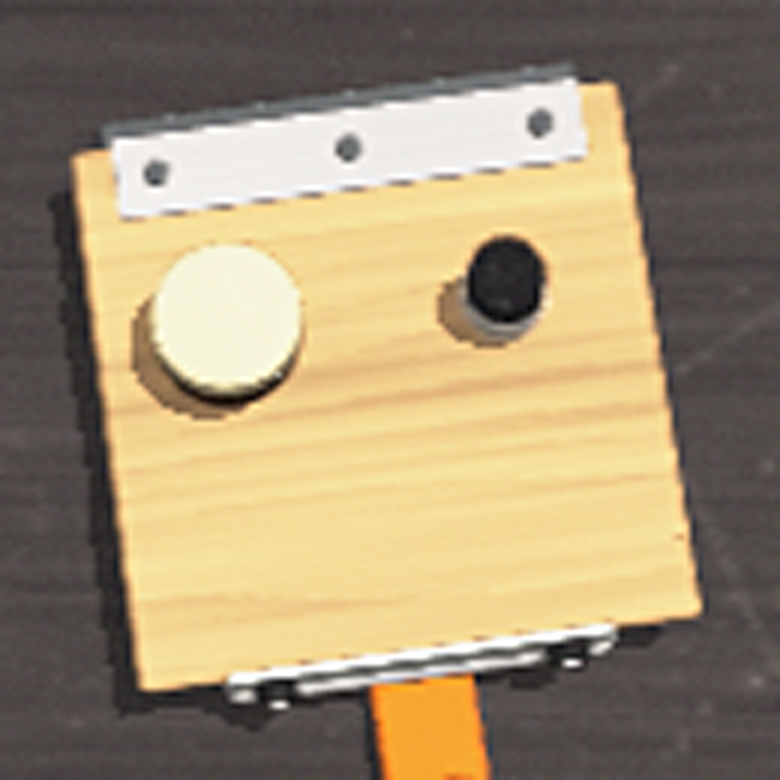

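The wedge sits square under the middle of the rail: its edges cross the rail at x = 370..475 in the crop, and the rail runs from 228 to 615. The jars haven't moved and the arm is clear, so I'm handing in.

```bash
python3 - <<'E'
from h import *
ctrl.hand_in(); print(ctrl.get_obs()['time_s'])
E
```

```text
the job is handed in; nothing more can be done
the job is handed in; nothing more can be done
```

I slid the orange wedge square under the middle of the deck's front rail, pushed it in until it jammed, let go and backed the arm away. The job was handed in at about 21.7 s, and no verdict was reported.

- **Jam:** The ramp touched the rail with the nose about 50 mm past it. I pushed on to about 15–16 N, with roughly no vertical load at the end.
- **Hold test:** While easing off the push I briefly lifted on the grip with up to 7 N. I therefore let go, regripped and pushed up to about 13.5 N. The wedge moved no more than about 0.2 mm, so it was still tight, and I let go again. I had no direct measure of the load on the rail. From the push force and your 1.2 to 1.9 ratio I estimate 8 to 12 N.
- **Final pictures:** The wedge looks flat, square and centred under the rail. The jars have not moved and the arm touches nothing. The flask is only partly in my last close-up and the vial is not in it. The arm never went near either of them.

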